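Fetch the bumper drive from behind two others and dock it

ROBOT

A 6-joint arm with a two-finger parallel gripper is mounted at the origin on the work surface. World frame = base frame: x ahead of the robot, y to its left, z up, the work surface at z = 0. Lengths are in mm, angles in rad, forces in N, time in s.
With the tool pointing down it reaches from about 400 to 925 mm from the base axis. Payload 12.5 kg.
Tool frame: the origin (TCP) lies midway between the tips of the shut fingers; the grasp point (between the pads) lies 19 mm behind it; z points along the fingers, y is the line along which they close (so a half turn about z gives the same grasp; the last joint's range is limited). The gripper opens to 95 mm and grips with 3 to 60 N. Pads are 20 mm wide; open, the fingers measure 119 mm over their backs; the gripper's body (75 mm by 180 mm) begins 59 mm behind the grasp point.
Start: joints at [-1.303, 0.491, 1.559, -0, 1.092, -0.106], TCP at [228.246, -581.851, 214.661] pointing down, gripper open.
Joint ranges: [-3.1, 3.1], [-0.84, 2.19], [0.05, 2.79], [-1.13, 4.28], [0.06, 2.93], [-2.69, 2.69]. Speed limits (rad/s): [2.22, 2.22, 2.79, 3.14, 3.14, 3.14].

INTERFACE

Orientations are given as [roll, pitch, yaw] about the fixed x, y, z axes, in that order (R = Rz(yaw) Ry(pitch) Rx(roll)).
In Python, from cell import * gives the robot as it stands.
- The arm moves only by the tool servo_tool, never from a script. Its argument "moves" is one flat list of numbers, 5 for each row, row after row: the shift along the world's x, y, z as a fraction of full scale, then the turn about the world's z as a fraction of full scale, then the opening, from 0 (shut) to 1 (fully open). A call has 1 to 12 rows; each row is the pose to reach, as a shift and turn from the pose commanded when the call began, turning the shorter way round; what a row does not reach only later rows make up. Full scale, the value 1, is 400 mm for a shift and 180 degrees for a turn. A row lasts 1/12 s, in which the tool goes at most 41.7 mm and 7.16 degrees, less where a joint would pass 70% of its speed; a pose out of reach is approached as far as the arm can. A call with a number of a shift or a turn outside -1 to 1 is refused whole. A call with a gripper value outside its range is refused whole. The fingers move at their own pace and stop on an object; the grip force is fixed at half the most. Time passes only in rows, so rows that repeat a pose let the fingers close. It gives the time, the measured TCP pose, the force, the opening and the grip force at its end, in the units of the state.
- state(): the state, without advancing time (a new reading comes with each control period).
- read_camera(name): name is "scene" or "top"; returns (picture, depth): 400x640x3 uint8, blue, green, red; 400x640 float32, mm along the optical axis (not along the pixel's ray), 0 where there is no reading.
- get_calibration(name): a dict with "K" (3x3 intrinsics, pixels), "R" (3x3) and "t" (3): a world point X has camera coordinates R X + t. Camera axes: x right, y down, z forward; pixel columns grow to the right and rows downward; lengths in mm; the calibration is good to about 2 mm. A picture is of the moment at which its call begins. get_calibration takes no time and is no camera call.
- job_done(): hands the job in; it is judged then, once.
The state is a dict: "t": time; "joints": joint angles; "qvel": joint speeds; "tau": joint torques, N m; "eef_pos": TCP position; "tcp_rot": TCP orientation; "ft_force": force on the tool from outside, world axes, zero at the start; "moment": the same for the moment, N m; "opening": opening from 0.0 (shut) to 1.0 (fully open); "grip_force": force on a finger pad.
Only numpy, scipy, OpenCV 4.12 (cv2) and the standard library are available. Lean on these libraries where they do the work, as an engineer would, in place of code of your own. Each camera call takes 0.05 s, during which the arm holds its last target. There are 200 camera calls.

TASK

The small grey bumper-cased drive at the back of the aluminium rack has to go into the drive dock. First move the two black drives that stand in front of it into the shallow plywood tray, standing upright, leaving the grey one where it is until both are there; then stand the grey one fully down in the dock's well, and only after that put both black drives back on the rack, each upright in the very bay where it stood and lined up as before. Do not let a drive fall over, and leave the third black drive, the screwdriver and the two clear boxes where they are.

Things in the scene. Friction and masses are not known exactly. Their poses are not given: they have to be found in the camera images.
- tall_drive: The taller black external drive on the rack: upright block 80 (own x) by 28 (own y, thickness) by 130 (z, height) mm, about 0.24 kg, five vent ribs on each broad face, on a foot 46 mm wide (own y) and 8 mm high. Stands with its narrow 28 mm spine towards the robot. Origin: centre of its underside. Symmetrical under a half turn about z.
- thick_drive: The thicker black drive on the rack: upright block 80 (own x) by 38 (own y, thickness) by 112 (z, height) mm, about 0.30 kg, three vent ribs on each broad face, on a foot 52 mm wide and 8 mm high. Stands beside the tall one, with about 35 mm free between them above the feet; which is on the left varies. Origin: centre of its underside. Symmetrical under a half turn about z.
- bumper_drive: Small drive in a grey silicone bumper case (rigid), standing on its long edge at the back of the rack: 20 (own x, thickness) by 108 (own y, length) by 62 (z, height) mm, about 0.14 kg, a dark metal panel on each broad face. Its front face is about 13 mm behind the rear edges of the two black drives. Origin: centre of its underside. Symmetrical under a half turn about z.
- rack: Fixed aluminium plate, 180 (own x) by 160 (own y) mm, top 6 mm above the shelf, lip 24 mm high along its far edge (near face at own x = 86). Flat dark pads mark the bays: two 92 x 56 mm at own (x, y) = (-35, 34) and (-35, -34) for the black drives, whose own x lies along the rack's x; one 26 x 122 mm at (28, 0) for the bumper drive. Origin: centre of its underside.
- tray: Fixed shallow plywood tray, the side area: 130 (own x) by 200 (own y) by 14 (z) mm outside, walls 4 mm thick, floor 4 mm above the shelf. It and the dock stand on either side of the rack; which is left varies. Origin: centre of its underside.
- dock: Fixed brushed aluminium drive dock: 90 (own x) by 160 (own y) by 40 (z) mm, with one open well in its top, centred over its origin, 35 (own x) by 125 (own y) mm and 18 mm deep (well floor 22 mm above the shelf). The bumper drive stands in it on its long edge, its own x along the dock's x (either way round). Origin: centre of its underside.
- spare_drive: Third black drive, to be left alone: upright block 78 (own x) by 24 (own y) by 95 (z) mm, standing on the shelf apart from the rack. Origin: centre of its underside.
- screwdriver: Steel screwdriver about 160 mm long, lying on the shelf behind the rack along its own x, to be left alone. Origin near its middle, at its underside.
- box_a: Empty clear plastic drive box, open on top, 135 (own x) by 95 (own y) by 32 (z) mm, to be left alone. Origin: centre of its underside.
- box_b: Second, identical clear plastic drive box, beyond the tray or dock on the left, to be left alone. Origin: centre of its underside.
Mind the look-alikes: they are no part of the job. Leave any blue or green look-alike of the rack alone. Leave any red or yellow look-alike of the thick_drive alone.

How it is judged (in metres and radians):
On the way, in this order (a step that is already met when the one before it is completed fails the run):
1. both black drives stand upright in the tray while the bumper drive is still in its place (x of tall_drive in the frame of tray between -0.06 and 0.06 m and y of tall_drive in the frame of tray between -0.095 and 0.095 m and z of each of tall_drive, thick_drive in the frame of tray below 0.009 m and angle between each of tall_drive, thick_drive's own z axis and vertical below 0.12 rad and linear speed of each of tall_drive, thick_drive below 0.05 m/s and angular speed of each of tall_drive, thick_drive below 1 rad/s and x of thick_drive in the frame of tray between -0.06 and 0.06 m and y of thick_drive in the frame of tray between -0.095 and 0.095 m and distance of bumper_drive from where it was at the start of the episode below 0.02 m), for 0.2 s.
2. the bumper drive stands fully down in the dock's well while both black drives are still in the tray (horizontal distance between bumper_drive and dock below 0.012 m and z of bumper_drive in the frame of dock below 0.027 m and angle between each of bumper_drive, tall_drive, thick_drive's own z axis and vertical below 0.12 rad and angle between the x axis of bumper_drive and the x axis of dock, either way round below 0.2 rad and linear speed of each of bumper_drive, tall_drive, thick_drive below 0.05 m/s and angular speed of each of bumper_drive, tall_drive, thick_drive below 1 rad/s and x of tall_drive in the frame of tray between -0.06 and 0.06 m and y of tall_drive in the frame of tray between -0.095 and 0.095 m and z of each of tall_drive, thick_drive in the frame of tray below 0.009 m and x of thick_drive in the frame of tray between -0.06 and 0.06 m and y of thick_drive in the frame of tray between -0.095 and 0.095 m), for 0.2 s.
At the end, for the whole second after the job is handed in: Bumper drive down in the dock well (12 mm of centre, 5 mm of floor, tilt 0.12, line-up 0.2 rad); black drives back within 15 mm of their starts, tilt 0.1, lined up with the rack within 0.2 rad; all at rest (a faint rocking is allowed); third drive, screwdriver and boxes within 20 mm of their starts (horizontal distance between bumper_drive and dock below 0.012 m and z of bumper_drive in the frame of dock below 0.027 m and angle between bumper_drive's own z axis and vertical below 0.12 rad and angle between the x axis of bumper_drive and the x axis of dock, either way round below 0.2 rad and linear speed of each of bumper_drive, tall_drive, thick_drive below 0.05 m/s and angular speed of each of bumper_drive, tall_drive, thick_drive below 1 rad/s and distance of each of tall_drive, thick_drive from where it was at the start of the episode below 0.015 m and angle between each of tall_drive, thick_drive's own z axis and vertical below 0.1 rad and angle between the x axis of each of tall_drive, thick_drive and the x axis of rack, either way round below 0.2 rad and distance of each of spare_drive, screwdriver, box_a, box_b from where it was at the start of the episode below 0.02 m); the robot touches nothing.
It fails at once if the third drive, the screwdriver or a clear box is moved by more than 20 mm (distance of any of spare_drive, screwdriver, box_a, box_b from where it was at the start of the episode above 0.02 m).
It fails at once if a drive falls over (angle between any of tall_drive, thick_drive, bumper_drive's own z axis and vertical above 0.8 rad).
It also fails if it takes over 136 s, if anything falls off the work surface, if the arm or the gripper's body presses on something with over 40 N, if the wrist force passes 120 N, or if a joint passes its speed limit or range.

## Working session

There is one attempt and no reset: what is moved stays moved. The work goes in short steps, Python scripts to look and compute and a tool call to move; the robot and the scene stay as the last step left them, time stands still between calls to the robot, and variables do not carry over. Pictures are saved under pics/ and viewed, at most 14 in all, crops included, and the job is handed in when it is done.

Besides the shell and the picture viewer there is one more tool, called after ">>>" in YAML: its name, and indented under it one key for each argument. servo_tool: Moves the arm, as the interface text tells. Its arguments: {"type":"object","properties":{"moves":{"type":"array"}},"required":["moves"]}

```bash
ls; mkdir -p pics; python3 - <<'E'
from cell import *
import cv2,numpy as np
for n in("scene","top"):
    p,d=read_camera(n);cv2.imwrite(f"pics/{n}0.png",p);np.save(f"pics/{n}0.npy",d)
    c=get_calibration(n);print(n,c,(d>0).mean())
print(state())
E
```

```text
pics
scene {'K': array([[491.4776566 ,   0.        , 318.33043689],
       [  0.        , 491.4776566 , 199.08754773],
       [  0.        ,   0.        ,   1.        ]]), 'R': array([[ 0.16090964,  0.98672801,  0.02181571],
       [ 0.5840113 , -0.07737174, -0.80804976],
       [-0.79563741,  0.14276362, -0.58871016]]), 't': array([-107.00740077, -245.41349171, 1540.47256895])} 0.9958203125
top {'K': array([[500.65718348,   0.        , 327.57954214],
       [  0.        , 500.65718348, 190.99467982],
       [  0.        ,   0.        ,   1.        ]]), 'R': array([[-0.02234797, -0.99971344, -0.00857991],
       [-0.99376086,  0.02315126, -0.10910255],
       [ 0.10926992,  0.00608816, -0.99399347]]), 't': array([  40.96201613,  504.21277924, 1124.21422012])} 0.9960078125
{'t': 0.1, 'joints': array([-1.30260886e+00,  4.91491692e-01,  1.55942503e+00,  2.58305662e-05,
        1.09170408e+00, -1.05605628e-01]), 'qvel': array([ 0.00093546, -0.00151425, -0.0016471 ,  0.00137424, -0.00134097,
       -0.00158579]), 'tau': array([ 7.58646056e-04, -6.13621759e+01, -2.58607060e+01,  6.93960045e-02,
        4.70402359e-02, -6.66108986e-05]), 'eef_pos': array([ 228.1797555 , -581.60738219,  214.11232233]), 'tcp_rot': array([-3.14057264e+00, -1.31159851e-04,  3.73781112e-01]), 'ft_force': array([0.16318501, 0.07007822, 0.04496486]), 'moment': array([ 0.00325386, -0.00056952, -0.03087935]), 'grip_force': 0.0, 'opening': 1.0015284341264146}
```

View pics/scene0.png

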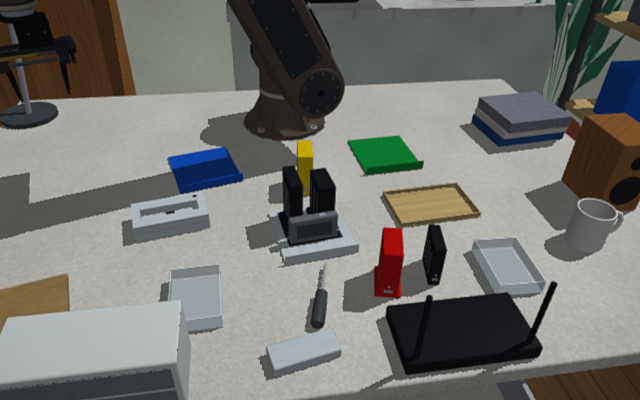

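View pics/top0.png

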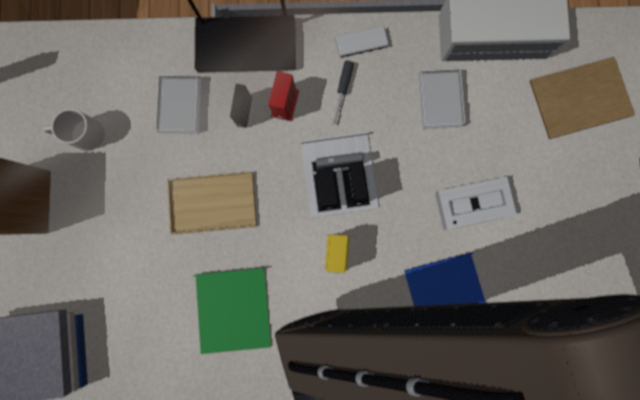

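```bash
cat > h.py <<'E'
from cell import *
import cv2,numpy as np
def cloud(n,d):
    c=get_calibration(n);K,R,t=c["K"],c["R"],c["t"]
    v,u=np.mgrid[0:d.shape[0],0:d.shape[1]]
    P=np.stack([(u-K[0,2])*d/K[0,0],(v-K[1,2])*d/K[1,1],d],-1)
    return (P-t)@R      # R^T (P-t)
def rect(X,m):
    q=X[m][:,:2].astype(np.float32)
    (cx,cy),(w,h),a=cv2.minAreaRect(q)
    if w<h: w,h,a=h,w,a+90
    return f"n={len(q)} c=({cx:.1f},{cy:.1f}) {w:.0f}x{h:.0f} longaxis={(a+90)%180-90:.1f}"
def blobs(X,m,minn=30):
    n,l,s,_=cv2.connectedComponentsWithStats(m.astype(np.uint8))
    for i in range(1,n):
        if s[i,4]<minn: continue
        k=l==i;z=X[k][:,2]
        print("px",s[i,:4],rect(X,k),"z5/50/95",np.percentile(z,[5,50,95]).round(1))
E
python3 - <<'E'
from h import *
p=cv2.imread("pics/top0.png");d=np.load("pics/top0.npy");X=cloud("top",d)
ps=cv2.imread("pics/scene0.png");S=cloud("scene",np.load("pics/scene0.npy"))
roi=(X[...,0]>380)&(X[...,0]<900)&(abs(X[...,1])<450)
for lo,hi in((120,150),(100,126),(80,100),(55,80),(24,48),(10,23),(4,9.5)):
    print("TOP",lo,hi);blobs(X,roi&(X[...,2]>lo)&(X[...,2]<hi))
rs=(S[...,0]>380)&(S[...,0]<900)&(abs(S[...,1])<450)
for lo,hi in((124,150),(108,124),(60,75)):
    print("SC",lo,hi);blobs(S,rs&(S[...,2]>lo)&(S[...,2]<hi),15)
a=cv2.resize(p[125:225,290:390],None,fx=5,fy=5);b=cv2.resize(ps[130:270,240:380],(500,500))
cv2.imwrite("pics/crop.png",cv2.resize(np.hstack([a[:, :],b]),(800,400)))
E
```

```text
TOP 120 150
px [350 161  18  39] n=522 c=(515.4,-35.9) 80x28 longaxis=6.4 z5/50/95 [132.  135.6 139. ]
TOP 100 126
px [448   4  96  42] n=3611 c=(857.4,-349.0) 202x85 longaxis=-90.0 z5/50/95 [106.6 116.1 119.6]
px [268  70  25  39] n=651 c=(723.2,127.9) 81x39 longaxis=-15.0 z5/50/95 [106.7 111.4 114.7]
px [316 167  22  39] n=674 c=(506.1,31.4) 80x38 longaxis=6.6 z5/50/95 [114.3 117.8 121.3]
px [329 234  19  12] n=210 c=(392.4,9.2) 38x23 longaxis=88.7 z5/50/95 [108.8 111.9 114.7]
TOP 80 100
px [446  11  94  39] n=386 c=(824.0,-335.4) 217x75 longaxis=67.6 z5/50/95 [81.4 90.1 98.6]
px [269  77  25  35] n=81 c=(712.2,115.0) 85x32 longaxis=-39.8 z5/50/95 [81.2 90.9 98.7]
px [230  83  17  36] n=412 c=(704.7,224.7) 78x25 longaxis=-11.0 z5/50/95 [85.7 94.1 97.9]
TOP 55 80
px [444  15  93  38] n=406 c=(824.3,-336.1) 216x74 longaxis=67.9 z5/50/95 [56.5 69.2 79.2]
px [270  81  25  34] n=100 c=(711.7,115.6) 84x32 longaxis=-40.4 z5/50/95 [56.7 67.6 78.9]
px [231  88  18  34] n=110 c=(700.0,214.9) 80x21 longaxis=-25.5 z5/50/95 [56.6 68.8 78.7]
px [316 151  48  16] n=439 c=(574.2,1.3) 107x21 longax
[... 3747 characters left out ...]
] n=5658 c=(859.8,-349.3) 201x80 longaxis=90.0 z5/50/95 [115.  116.8 118.4]
SC 60 75
px [297 169  13   7] n=64 c=(404.1,2.2) 32x15 longaxis=63.4 z5/50/95 [61.3 68.2 74.2]
px [310 188  26  23] n=137 c=(519.2,19.0) 83x34 longaxis=33.7 z5/50/95 [60.9 67.7 73.9]
px [283 191  20  25] n=104 c=(525.2,-46.5) 81x25 longaxis=25.6 z5/50/95 [60.5 67.7 74.2]
px [288 211  50  15] n=386 c=(578.7,0.9) 106x22 longaxis=-83.4 z5/50/95 [61.  66.8 69.3]
px [426 234  19  31] n=137 c=(710.3,214.4) 77x22 longaxis=7.4 z5/50/95 [60.6 67.2 73.9]
px [380 267  22  10] n=118 c=(761.6,115.7) 41x15 longaxis=55.4 z5/50/95 [61.4 67.  74.1]
px [183 319   4  42] n=68 c=(861.6,-249.0) 75x1 longaxis=0.1 z5/50/95 [60.9 68.1 73.9]
```

View pics/crop.png

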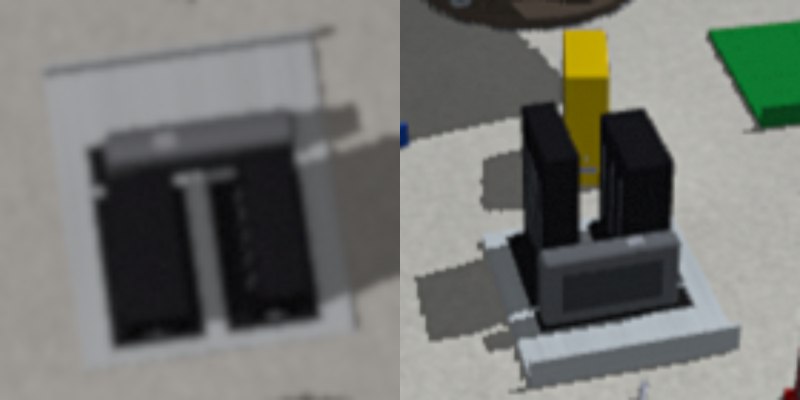

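Scene picture: the grey bumper drive (313,227) stands in front of the two black drives on the aluminium rack, tall at (292,190) and thick at (322,190). The tray is at (430,204) and the dock at (170,215).

Candidates, in top-view pixels:
- **Black drives:** tall (358,180), thick (327,186), spare (239,101), red (281,90) and yellow (337,253).
- **Racks:** aluminium (340,175), blue (445,280) and green (233,310).

By height and colour I choose the tall one (top at 136 mm, right of the pair) and the thick one (118 mm, left). The crop confirms both, with the bumper drive behind them.

>>> servo_tool:
  moves: [0.36,0.68,0.1,-0.082,0.53,0.36,0.68,0.1,-0.082,0.53,0.36,0.68,0.1,-0.082,0.53,0.36,0.68,0.1,-0.082,0.53,0.36,0.68,0.1,-0.082,0.53,0.36,0.68,0.1,-0.082,0.53,0.36,0.68,0.1,-0.082,0.53,0.36,0.68,0.1,-0.082,0.53,0.36,0.68,0.1,-0.082,0.53,0.36,0.68,0.1,-0.082,0.53,0.36,0.68,0.1,-0.082,0.53,0.36,0.68,0.1,-0.082,0.53]

```text
t: 1.1
eef_pos: [371.8, -310.6, 254.3]
tcp_rot: [-3.141, 0.0, 0.115]
ft_force: [0.1, -0.3, -0.1]
opening: 0.53
grip_force: 0.0
```

```bash
python3 - <<'E'
from h import *
p=cv2.imread("pics/top0.png");X=cloud("top",np.load("pics/top0.npy"));S=cloud("scene",np.load("pics/scene0.npy"))
def near(A,x,y,r):return (abs(A[...,0]-x)<r)&(abs(A[...,1]-y)<r)
for n,A in(("top",X),("sc",S)):
    z=A[...,2]
    print(n,"docktop",rect(A,near(A,472,-308,110)&(z>37)&(z<43)),"well",rect(A,near(A,472,-309,52)&(z>18)&(z<26)))
    print("traywalls",rect(A,near(A,488,302,120)&(z>11)&(z<17)),"rack",rect(A,near(A,540,0,110)&(z>4.5)&(z<9)))
print(state()["eef_pos"],state()["tcp_rot"])
E
```

```text
top docktop n=1638 c=(471.3,-308.0) 162x90 longaxis=-79.6 well n=645 c=(457.7,-311.7) 111x63 longaxis=-79.7
traywalls n=419 c=(487.6,301.7) 201x130 longaxis=-86.0 rack n=1948 c=(539.5,-0.4) 218x216 longaxis=-0.6
sc docktop n=1315 c=(472.7,-307.1) 160x97 longaxis=-79.6 well n=332 c=(485.6,-303.5) 106x72 longaxis=-78.3
traywalls n=404 c=(489.2,303.0) 204x135 longaxis=-86.0 rack n=1294 c=(549.1,2.9) 183x161 longaxis=6.5
[ 371.83203378 -310.62953391  254.31444557] [-3.14129277e+00  4.48190640e-04  1.15142713e-01]
```

>>> servo_tool:
  moves: [0.364,0.688,0,0,0.53,0.364,0.688,0,0,0.53,0.364,0.688,0,0,0.53,0.364,0.688,0,0,0.53,0.364,0.688,0,0,0.53,0.364,0.688,0,0,0.53,0.364,0.688,0,0,0.53,0.364,0.688,0,0,0.53,0.364,0.688,0,0,0.53,0.364,0.688,-0.1,0,0.53,0.364,0.688,-0.2,0,0.53,0.364,0.688,-0.2,0,0.53]

```text
t: 2.1
eef_pos: [514.8, -35.4, 169.0]
tcp_rot: [-3.139, 0.01, 0.115]
ft_force: [-0.5, -0.1, -0.4]
opening: 0.529
grip_force: 0.0
```

```bash
python3 - <<'E'
from h import *
p,d=read_camera("scene");cv2.imwrite("pics/s1.png",cv2.resize(p[80:280,220:420],(600,600)));print(state()["eef_pos"])
E
```

```text
[516.2560889  -35.64021506 172.28213202]
```

View pics/s1.png

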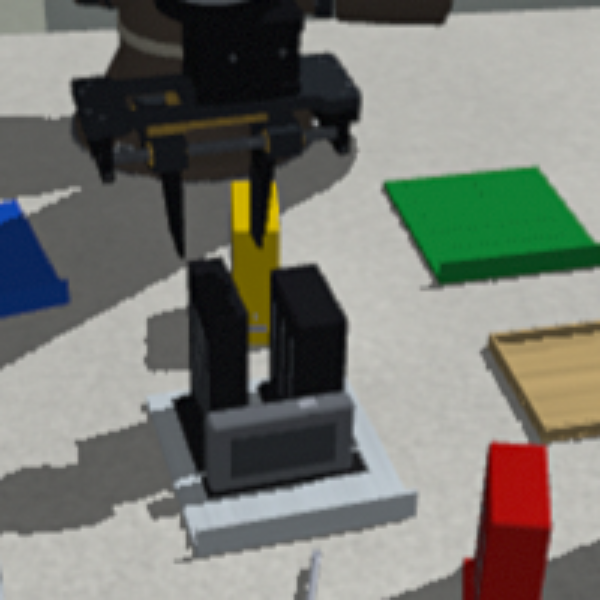

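The fingers, with tips at (182,255) and (260,245), straddle the tall drive's top at (215,265). Going down and gripping.

>>> servo_tool:
  moves: [0,0,-0.06,0,0.53,0,0,-0.12,0,0.53,0,0,-0.17,0,0.53,0,0,-0.21,0,0.53,0,0,-0.24,0,0.53,0,0,-0.253,0,0.53,0,0,-0.253,0,0.53,0,0,-0.253,0,0,0,0,-0.253,0,0,0,0,-0.253,0,0,0,0,-0.253,0,0,0,0,-0.253,0,0]

```text
t: 3.15
eef_pos: [518.1, -34.7, 74.1]
tcp_rot: [3.141, -0.001, 0.116]
ft_force: [-1.4, -0.4, 2.8]
opening: 0.292
grip_force: 30.0
```

>>> servo_tool:
  moves: [0,0,0.03,0,0,0,0,0.08,0,0,0,0,0.15,0,0,0,0,0.22,0,0,0,0,0.29,0,0,0,0,0.35,0,0,0,0,0.38,0,0,-0.005,0.05,0.39,0,0,-0.01,0.12,0.39,0,0,-0.015,0.19,0.39,0,0,-0.02,0.25,0.39,0,0,-0.025,0.3,0.39,-0.005,0]

```text
t: 4.15
eef_pos: [507.2, 86.9, 229.4]
tcp_rot: [-3.141, 0.001, 0.101]
ft_force: [0.1, -1.1, -2.0]
opening: 0.291
grip_force: 30.0
```

>>> servo_tool:
  moves: [-0.01,0.07,0,-0.005,0,-0.02,0.15,0,-0.009,0,-0.03,0.23,0,-0.009,0,-0.04,0.31,0,-0.009,0,-0.045,0.4,0,-0.009,0,-0.05,0.48,0,-0.009,0,-0.055,0.55,0,-0.009,0,-0.055,0.61,0,-0.009,0,-0.055,0.65,0,-0.009,0,-0.055,0.657,0,-0.009,0,-0.055,0.657,0,-0.009,0,-0.055,0.657,0,-0.009,0]

```text
t: 5.15
eef_pos: [485.8, 347.3, 229.2]
tcp_rot: [3.141, 0.001, 0.072]
ft_force: [0.5, -0.1, -2.5]
opening: 0.294
grip_force: 30.0
```

```bash
python3 - <<'E'
from h import *
s=state();print(s["eef_pos"],s["tcp_rot"],s["opening"],s["grip_force"],s["ft_force"])
p,d=read_camera("scene");cv2.imwrite("pics/s2.png",cv2.resize(p[60:260,300:560],(780,600)))
E
```

```text
[485.77690205 347.31489029 229.23303607] [3.14091362e+00 6.84443719e-04 7.20164631e-02] 0.2936379874116808 29.999767541885376 [ 0.45048282 -0.11184314 -2.51618264]
```

View pics/s2.png

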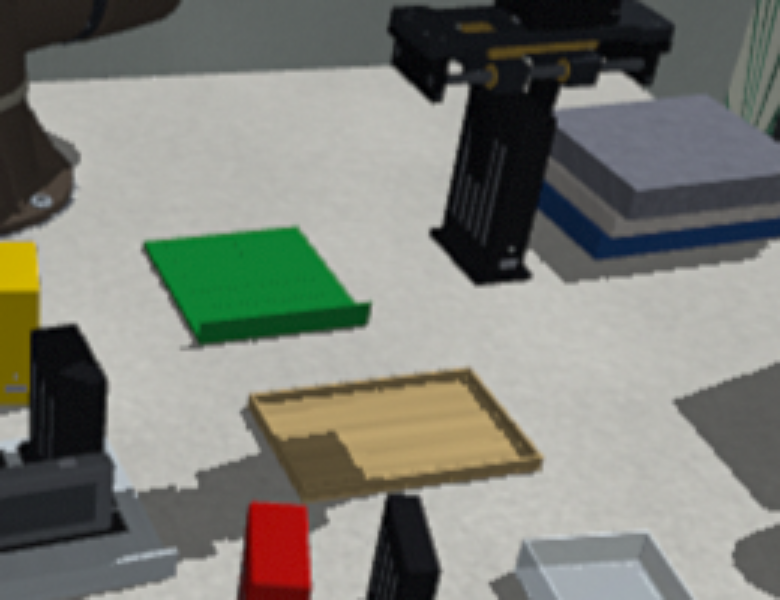

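The drive hangs upright above the tray, its foot at (480,255). Lowering it.

>>> servo_tool:
  moves: [0,0,-0.06,0,0,0,0,-0.14,0,0,0,0,-0.22,0,0,0,0,-0.29,0,0,0,0,-0.34,0,0,0,0,-0.37,0,0,0,0,-0.385,0,0,0,0,-0.39,0,0,0,0,-0.392,0,0,0,0,-0.394,0,0,0,0,-0.394,0,0,0,0,-0.394,0,0]

```text
t: 6.2
eef_pos: [486.2, 348.3, 72.7]
tcp_rot: [-3.141, -0.001, 0.072]
ft_force: [0.4, -0.3, -1.3]
opening: 0.297
grip_force: 30.0
```

>>> servo_tool:
  moves: [0,0,-0.002,0,0,0,0,-0.004,0,0,0,0,-0.004,0,0,0,0,-0.004,0,0]

```text
t: 6.53
eef_pos: [486.2, 348.4, 72.1]
tcp_rot: [-3.141, -0.002, 0.072]
ft_force: [-2.6, -1.4, 14.0]
opening: 0.293
grip_force: 30.0
```

>>> servo_tool:
  moves: [0,0,0.003,0,0.4,0,0,0.003,0,0.53,0,0,0.003,0,0.6,0,0,0.003,0,0.6,0,0,0.05,0,0.6,0,0,0.12,0,0.6,0,0,0.2,0,0.6,0,0,0.28,0,0.6,0,-0.05,0.35,0,0.63,0,-0.12,0.36,0,0.63,0,-0.2,0.36,0.01,0.63,0,-0.22,0.36,0.014,0.63]

```text
t: 7.53
eef_pos: [485.6, 257.3, 214.9]
tcp_rot: [3.141, -0.001, 0.117]
ft_force: [0.4, -0.3, -0.1]
opening: 0.632
grip_force: 0.0
```

```bash
python3 - <<'E'
from h import *
s=state();print(s["eef_pos"],s["tcp_rot"],s["opening"],s["t"])
S=cloud("scene",read_camera("scene")[1]);z=S[...,2]
blobs(S,(S[...,0]>400)&(S[...,0]<600)&(S[...,1]<400)&(S[...,1]>270)&(z>120)&(z<145))
T=cloud("top",read_camera("top")[1]);z=T[...,2]
blobs(T,(T[...,0]>400)&(T[...,0]<600)&(T[...,1]<400)&(T[...,1]>-60)&(z>108)&(z<145))
E
```

```text
[485.60076855 257.33972333 214.869457  ] [ 3.14105865e+00 -5.32316450e-04  1.16806192e-01] 0.6320667365602223 7.5333
px [444 148  27  24] n=352 c=(487.2,347.9) 83x30 longaxis=4.0 z5/50/95 [121.5 133.  135.6]
px [316 167  22  39] n=667 c=(506.1,31.4) 80x38 longaxis=6.7 z5/50/95 [114.5 117.6 120.7]
```

>>> servo_tool:
  moves: [0.057,-0.08,0,0,0.63,0.057,-0.18,0,0,0.63,0.057,-0.28,0,0,0.63,0.057,-0.38,0,0,0.63,0.057,-0.48,0,0,0.63,0.057,-0.55,0,0,0.63,0.057,-0.57,0,0,0.63,0.057,-0.57,0,0,0.63,0.057,-0.57,0,0,0.63]

```text
t: 8.38
eef_pos: [508.9, 32.9, 214.1]
tcp_rot: [-3.141, 0.0, 0.115]
ft_force: [-0.4, 0.1, 1.2]
opening: 0.632
grip_force: 0.0
```

>>> servo_tool:
  moves: [0,0,-0.08,0,0.63,0,0,-0.16,0,0.63,0,0,-0.23,0,0.63,0,0,-0.29,0,0.63,0,0,-0.33,0,0.63,0,0,-0.357,0,0.63,0,0,-0.357,0,0.63,0,0,-0.357,0,0,0,0,-0.357,0,0,0,0,-0.357,0,0,0,0,-0.357,0,0,0,0,-0.357,0,0]

```text
t: 9.38
eef_pos: [509.0, 32.3, 72.2]
tcp_rot: [3.141, -0.001, 0.116]
ft_force: [-1.2, 1.7, 5.1]
opening: 0.396
grip_force: 30.0
```

>>> servo_tool:
  moves: [0,0,0.03,0,0,0,0,0.08,0,0,0,0,0.14,0,0,0,0,0.2,0,0,0,0.05,0.24,0,0,-0.01,0.12,0.25,0,0,-0.02,0.2,0.25,-0.006,0,-0.03,0.28,0.25,-0.01,0,-0.04,0.36,0.25,-0.014,0,-0.041,0.44,0.25,-0.014,0,-0.041,0.5,0.25,-0.014,0,-0.041,0.55,0.25,-0.014,0]

```text
t: 10.38
eef_pos: [491.7, 254.0, 171.5]
tcp_rot: [-3.142, 0.0, 0.073]
ft_force: [0.7, -1.1, -3.9]
opening: 0.4
grip_force: 30.0
```

>>> servo_tool:
  moves: [0,0.015,0,0,0,0,0.015,-0.04,0,0,0,0.015,-0.1,0,0,0,0.015,-0.16,0,0,0,0.015,-0.21,0,0,0,0.015,-0.235,0,0,0,0.015,-0.245,0,0,0,0.015,-0.25,0,0,0,0.015,-0.254,0,0,0,0.015,-0.258,0,0,0,0.015,-0.258,0,0,0,0.015,-0.258,0,0]

```text
t: 11.38
eef_pos: [492.8, 258.1, 70.2]
tcp_rot: [-3.141, -0.002, 0.072]
ft_force: [-1.0, -3.1, 7.6]
opening: 0.397
grip_force: 30.0
```

>>> servo_tool:
  moves: [0,0,0.003,0,0.5,0,0,0.003,0,0.6,0,0,0.003,0,0.68,0,0,0.003,0,0.68,0,0,0.05,0,0.68,0,0,0.12,0,0.68,0,0,0.2,0,0.65,0,0,0.28,0,0.6,0,-0.05,0.36,0,0.53,0.02,-0.12,0.36,0.04,0.53,0.04,-0.2,0.36,0.08,0.53,0.06,-0.26,0.36,0.12,0.53]

```text
t: 12.38
eef_pos: [516.4, 152.7, 213.1]
tcp_rot: [3.141, -0.001, 0.452]
ft_force: [1.0, -0.0, -0.1]
opening: 0.532
grip_force: 0.0
```

>>> servo_tool:
  moves: [0.152,-0.381,0,0.395,0.53,0.152,-0.381,0,0.395,0.53,0.152,-0.381,0,0.395,0.53,0.152,-0.381,0,0.395,0.53,0.152,-0.381,0,0.395,0.53,0.152,-0.381,0,0.395,0.53,0.152,-0.381,0,0.395,0.53,0.152,-0.381,0,0.395,0.53,0.152,-0.381,0,0.395,0.53,0.152,-0.381,0,0.395,0.53,0.152,-0.381,0,0.395,0.53,0.152,-0.381,0,0.395,0.53]

```text
t: 13.38
eef_pos: [577.0, 1.8, 212.3]
tcp_rot: [3.141, 0.0, 1.684]
ft_force: [-0.8, 0.7, 0.3]
opening: 0.529
grip_force: 0.0
```

```bash
python3 - <<'E'
from h import *
s=state();print(s["eef_pos"],s["tcp_rot"],s["opening"],s["t"])
p,d=read_camera("scene");S=cloud("scene",d);z=S[...,2]
r=(S[...,0]>400)&(S[...,0]<640)&(S[...,1]<400)&(S[...,1]>-90)
blobs(S,r&(z>124)&(z<145));blobs(S,r&(z>107)&(z<120));blobs(S,r&(z>60)&(z<72))
cv2.imwrite("pics/s3.png",cv2.resize(p[60:280,220:500],(760,600)))
E
```

```text
[577.04356755   1.77696269 212.27250846] [3.14148979e+00 6.75623992e-07 1.68426935e+00] 0.5288447808552518 13.3833
px [444 148  27  23] n=314 c=(486.0,348.3) 85x29 longaxis=3.2 z5/50/95 [125.2 133.5 135.9]
px [297 155  16   5] n=47 c=(404.8,7.5) 36x9 longaxis=88.7 z5/50/95 [107.2 110.8 113.4]
px [443 156  27  21] n=134 c=(490.9,337.6) 83x27 longaxis=23.6 z5/50/95 [107.6 112.9 118.8]
px [406 159  28  23] n=392 c=(493.2,258.5) 81x39 longaxis=4.3 z5/50/95 [109.1 115.7 117.9]
px [298 171  15   5] n=61 c=(406.1,8.6) 34x8 longaxis=89.0 z5/50/95 [60.7 65.5 71.1]
px [440 173  26  21] n=120 c=(490.3,336.7) 83x27 longaxis=21.9 z5/50/95 [60.8 65.8 71.4]
px [403 177  28  22] n=133 c=(501.1,245.0) 85x34 longaxis=31.2 z5/50/95 [60.8 66.3 71.5]
px [288 211  50  15] n=380 c=(577.7,0.9) 106x23 longaxis=-84.0 z5/50/95 [61.2 66.7 69.2]
```

View pics/s3.png

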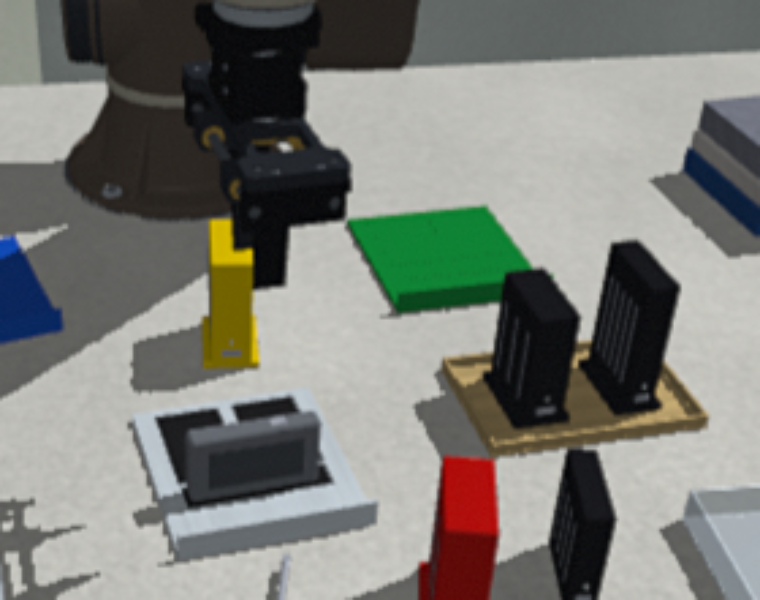

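Both black drives stand upright in the tray, at (535,345) and (635,325). The bumper drive is untouched at (250,455) with the gripper above it.

>>> servo_tool:
  moves: [0,0,-0.08,0,0.53,0,0,-0.17,0,0.53,0,0,-0.26,0,0.53,0,0,-0.33,0,0.53,0,0,-0.39,0,0.53,0,0,-0.42,0,0.53,0,0,-0.44,0,0.53,0,0,-0.44,0,0.53,0,0,-0.44,0,0,0,0,-0.44,0,0,0,0,-0.44,0,0,0,0,-0.44,0,0]

```text
t: 14.43
eef_pos: [577.5, 1.7, 37.3]
tcp_rot: [3.14, 0.0, 1.686]
ft_force: [0.3, 0.2, 0.4]
opening: 0.308
grip_force: 0.0
```

>>> servo_tool:
  moves: [0,0,0,0,0,0,0,0,0,0,0,0,0.03,0,0,0,0,0.08,0,0,0,0,0.14,0,0,0,0,0.2,0,0,0,0,0.24,0,0,0,0,0.25,0,0]

```text
t: 15.1
eef_pos: [578.0, 1.7, 139.6]
tcp_rot: [3.137, 0.001, 1.686]
ft_force: [0.3, -0.2, -0.2]
opening: 0.21
grip_force: 30.0
```

>>> servo_tool:
  moves: [-0.02,-0.06,0,0,0,-0.05,-0.14,0,0,0,-0.08,-0.22,0,0,0,-0.11,-0.3,0,0,0,-0.14,-0.38,0,0.01,0,-0.17,-0.46,0,0.022,0,-0.2,-0.55,0,0.022,0,-0.23,-0.64,0,0.022,0,-0.25,-0.72,0,0.022,0,-0.264,-0.76,0,0.022,0,-0.264,-0.771,0,0.022,0,-0.264,-0.771,0,0.022,0]

```text
t: 16.1
eef_pos: [471.0, -307.4, 135.8]
tcp_rot: [-3.141, -0.001, 1.753]
ft_force: [0.6, 1.0, -1.9]
opening: 0.209
grip_force: 30.0
```

>>> servo_tool:
  moves: [0,0,-0.03,0,0,0,0,-0.06,0,0,0,0,-0.08,0,0,0,0,-0.08,0,0]

```text
t: 16.43
eef_pos: [471.2, -305.0, 102.7]
tcp_rot: [-3.14, -0.002, 1.756]
ft_force: [-0.2, 0.5, -1.5]
opening: 0.21
grip_force: 30.0
```

```bash
python3 - <<'E'
from h import *
s=state();print(s["eef_pos"],s["tcp_rot"],s["opening"],s["ft_force"])
p,d=read_camera("scene");S=cloud("scene",d);z=S[...,2]
cv2.imwrite("pics/s4.png",cv2.resize(p[130:250,110:250],(700,600)))
for lo,hi in((37,43),(104,150)):
  blobs(S,(abs(S[...,0]-472)<110)&(abs(S[...,1]+308)<100)&(z>lo)&(z<hi))
E
```

```text
[ 471.18850164 -305.00338266  102.71500752] [-3.13982337e+00 -2.35524680e-03  1.75633249e+00] 0.21009183784940508 [-0.24576574  0.54095387 -1.45196395]
px [131 192  78  38] n=1260 c=(474.8,-306.8) 160x96 longaxis=-79.8 z5/50/95 [37.6 39.6 41.7]
px [138 169  54  24] n=723 c=(479.5,-303.2) 107x29 longaxis=-80.8 z5/50/95 [105.5 122.  134.7]
```

View pics/s4.png

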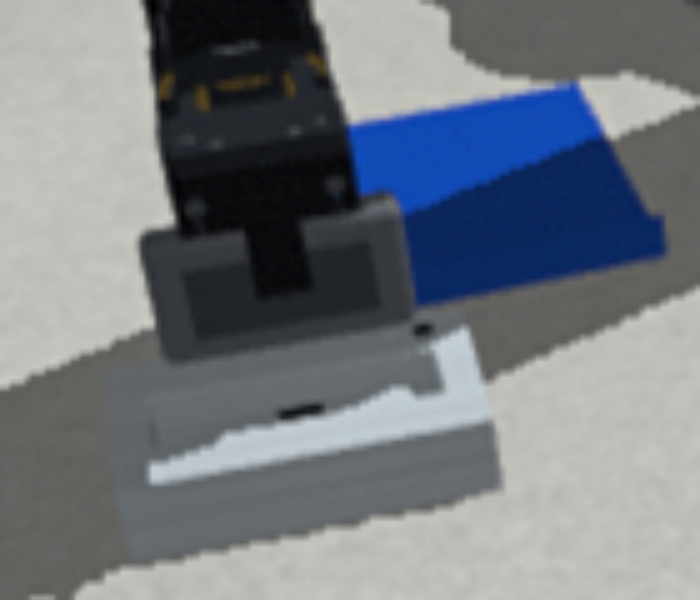

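The bumper drive (275,290) hangs upright over the dock well (295,410), aligned with it. Shifting it 2 mm right and lowering.

>>> servo_tool:
  moves: [0.003,-0.005,0,0,0,0.003,-0.005,-0.03,0,0,0.003,-0.005,-0.06,0,0,0.003,-0.005,-0.08,0,0,0.003,-0.005,-0.1,0,0,0.003,-0.005,-0.11,0,0,0.003,-0.005,-0.12,0,0,0.003,-0.005,-0.125,0,0,0.003,-0.005,-0.13,0,0,0.003,-0.005,-0.132,0,0,0.003,-0.005,-0.132,0,0,0.003,-0.005,-0.132,0,0]

```text
t: 17.48
eef_pos: [472.8, -308.8, 52.8]
tcp_rot: [3.141, 0.001, 1.755]
ft_force: [-2.8, 1.7, 13.1]
opening: 0.208
grip_force: 30.0
```

>>> servo_tool:
  moves: [0,0,0.002,0,0.3,0,0,0.002,0,0.4,0,0,0.002,0,0.5,0,0,0.002,0,0.5,0,0,0.05,0,0.5,0,0,0.12,0,0.5,0,0,0.2,0,0.5,0,0,0.28,0,0.5,0,0.05,0.36,0,0.53,0,0.12,0.4,-0.04,0.53,0,0.21,0.4,-0.08,0.53,0,0.3,0.4,-0.11,0.53]

```text
t: 18.48
eef_pos: [472.7, -187.9, 212.5]
tcp_rot: [3.139, 0.001, 1.402]
ft_force: [0.3, 0.3, -1.4]
opening: 0.528
grip_force: 0.0
```

>>> servo_tool:
  moves: [0.02,0.65,0,-0.4,0.6,0.02,0.65,0,-0.4,0.6,0.02,0.65,0,-0.4,0.6,0.02,0.65,0,-0.4,0.6,0.02,0.65,0,-0.4,0.6,0.02,0.65,0,-0.4,0.6,0.02,0.65,0,-0.4,0.6,0.02,0.65,0,-0.4,0.6,0.02,0.65,0,-0.4,0.6,0.02,0.65,0,-0.4,0.6,0.02,0.65,0,-0.4,0.6,0.02,0.65,0,-0.4,0.6]

```text
t: 19.48
eef_pos: [480.6, 71.5, 211.4]
tcp_rot: [3.142, 0.0, 0.148]
ft_force: [0.6, 0.6, 0.1]
opening: 0.593
grip_force: 0.0
```

```bash
python3 - <<'E'
from h import *
s=state();print(s["eef_pos"],s["tcp_rot"],s["opening"])
for n in("scene","top"):
  p,d=read_camera(n);S=cloud(n,d);z=S[...,2];print(n)
  for lo,hi in((37,43),(70,100)):
    blobs(S,(abs(S[...,0]-472)<110)&(abs(S[...,1]+308)<100)&(z>lo)&(z<hi))
  if n=="scene":cv2.imwrite("pics/s5.png",cv2.resize(p[100:260,110:500],(780,320)))
E
```

```text
[480.60453191  71.49384411 211.36725039] [3.14150473e+00 1.60812986e-04 1.48185684e-01] 0.5933975393584058
scene
px [131 192  78  38] n=1041 c=(472.6,-307.2) 160x97 longaxis=-79.6 z5/50/95 [37.7 39.7 41.8]
px [140 188  52  17] n=483 c=(475.7,-307.7) 107x25 longaxis=-79.3 z5/50/95 [71.3 81.3 85.2]
top
px [438 176  78  53] n=1606 c=(471.2,-308.0) 162x90 longaxis=-79.6 z5/50/95 [37.6 39.8 42.4]
px [457 191  50  19] n=467 c=(471.7,-308.6) 108x21 longaxis=-79.4 z5/50/95 [76.  82.6 86.6]
```

View pics/s5.png

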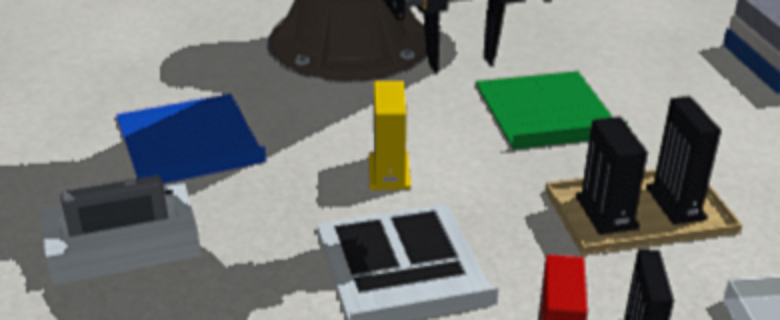

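The bumper drive is down in the dock well (115,205), and the rack is empty with the bays visible. Now the thick drive goes back.

>>> servo_tool:
  moves: [0.029,0.09,0,-0.024,0.63,0.029,0.19,0,-0.024,0.63,0.029,0.29,0,-0.024,0.63,0.029,0.39,0,-0.024,0.63,0.029,0.45,0,-0.024,0.63,0.029,0.466,0,-0.024,0.63,0.029,0.466,-0.03,-0.024,0.63,0.029,0.466,-0.08,-0.024,0.63,0.029,0.466,-0.15,-0.024,0.63,0.029,0.466,-0.22,-0.024,0.63,0.029,0.466,-0.22,-0.024,0.63,0.029,0.466,-0.22,-0.024,0.63]

```text
t: 20.58
eef_pos: [492.0, 257.0, 123.0]
tcp_rot: [3.141, 0.003, 0.079]
ft_force: [0.2, -0.0, 1.0]
opening: 0.629
grip_force: 0.0
```

>>> servo_tool:
  moves: [0,0,-0.06,-0.002,0.63,0,0,-0.1,-0.002,0.63,0,0,-0.125,-0.002,0.63,0,0,-0.132,-0.002,0.63,0,0,-0.132,-0.002,0.63,0,0,-0.132,-0.002,0,0,0,-0.132,-0.002,0,0,0,-0.132,-0.002,0,0,0,-0.132,-0.002,0,0,0,-0.132,-0.002,0,0,0,-0.132,-0.002,0,0,0,-0.132,-0.002,0]

```text
t: 21.58
eef_pos: [492.5, 257.9, 71.2]
tcp_rot: [-3.141, -0.001, 0.071]
ft_force: [-1.0, -0.1, 6.9]
opening: 0.396
grip_force: 30.0
```

>>> servo_tool:
  moves: [0,0,0.03,0,0,0,0,0.08,0,0,0,0,0.14,0,0,0,0,0.2,0,0,0,-0.05,0.24,0,0,0.01,-0.12,0.25,0,0,0.02,-0.2,0.25,0.006,0,0.03,-0.28,0.25,0.01,0,0.04,-0.36,0.25,0.014,0,0.041,-0.44,0.25,0.014,0,0.041,-0.5,0.25,0.014,0,0.041,-0.55,0.25,0.014,0]

```text
t: 22.58
eef_pos: [508.2, 35.9, 170.4]
tcp_rot: [3.142, 0.001, 0.114]
ft_force: [0.5, 0.6, -3.5]
opening: 0.396
grip_force: 30.0
```

>>> servo_tool:
  moves: [0,-0.0145,0,0,0,0,-0.0145,-0.04,0,0,0,-0.0145,-0.1,0,0,0,-0.0145,-0.16,0,0,0,-0.0145,-0.2,0,0,0,-0.0145,-0.225,0,0,0,-0.0145,-0.235,0,0,0,-0.0145,-0.24,0,0,0,-0.0145,-0.243,0,0,0,-0.0145,-0.246,0,0,0,-0.0145,-0.247,0,0,0,-0.0145,-0.247,0,0]

```text
t: 23.58
eef_pos: [509.2, 32.1, 73.2]
tcp_rot: [3.141, -0.002, 0.115]
ft_force: [-1.8, 1.4, 3.2]
opening: 0.4
grip_force: 30.0
```

>>> servo_tool:
  moves: [0,0,-0.001,0,0,0,0,0,0,0.45,0,0,0.002,0,0.55,0,0,0.002,0,0.6,0,0,0.002,0,0.63,0,0,0.05,0,0.63,0,0,0.12,0,0.63,0,0,0.2,0,0.63,0,0,0.28,0,0.6,0,0.05,0.36,0,0.53,-0.02,0.12,0.36,-0.007,0.53,-0.04,0.2,0.36,-0.014,0.53]

```text
t: 24.58
eef_pos: [493.3, 112.2, 217.8]
tcp_rot: [3.142, -0.004, 0.068]
ft_force: [0.1, -0.1, -0.7]
opening: 0.532
grip_force: 0.0
```

>>> servo_tool:
  moves: [-0.018,0.1,0,0,0.53,-0.018,0.2,0,0,0.53,-0.018,0.3,0,0,0.53,-0.018,0.4,0,0,0.53,-0.018,0.5,0,0,0.53,-0.018,0.57,0,0,0.53,-0.018,0.59,0,0,0.53,-0.018,0.59,0,0,0.53,-0.018,0.59,0,0,0.53,-0.018,0.59,0,0,0.53]

```text
t: 25.42
eef_pos: [485.5, 346.6, 215.8]
tcp_rot: [3.141, 0.0, 0.07]
ft_force: [-0.2, -1.2, 0.6]
opening: 0.525
grip_force: 0.0
```

```bash
python3 - <<'E'
from h import *
s=state();print(s["eef_pos"],s["tcp_rot"],s["opening"])
for n in("scene","top"):
  p,d=read_camera(n);S=cloud(n,d);z=S[...,2];print(n)
  blobs(S,(abs(S[...,0]-508)<90)&(abs(S[...,1]-31)<90)&(z>100)&(z<125))
E
```

```text
[485.50451949 346.64587051 215.83439451] [3.14107823e+00 3.73274083e-04 7.02780494e-02] 0.5252562839234678
scene
px [310 168  27  28] n=515 c=(509.8,32.9) 83x39 longaxis=7.1 z5/50/95 [102.7 117.1 119.6]
top
px [315 167  23  39] n=671 c=(506.4,32.3) 80x38 longaxis=6.7 z5/50/95 [114.4 117.9 121. ]
```

>>> servo_tool:
  moves: [0.001,0.003,-0.08,0,0.53,0.001,0.003,-0.16,0,0.53,0.001,0.003,-0.23,0,0.53,0.001,0.003,-0.29,0,0.53,0.001,0.003,-0.33,0,0.53,0.001,0.003,-0.36,0,0.53,0.001,0.003,-0.36,0,0.53,0.001,0.003,-0.36,0,0,0.001,0.003,-0.36,0,0,0.001,0.003,-0.36,0,0,0.001,0.003,-0.36,0,0,0.001,0.003,-0.36,0,0]

```text
t: 26.52
eef_pos: [486.2, 349.3, 72.8]
tcp_rot: [-3.141, -0.001, 0.071]
ft_force: [-0.5, -0.9, 4.4]
opening: 0.293
grip_force: 30.0
```

>>> servo_tool:
  moves: [0,0,0.03,0,0,0,0,0.08,0,0,0,0,0.15,0,0,0,0,0.22,0,0,0,0,0.29,0,0,0,0,0.35,0,0,0,0,0.38,0,0,0.005,-0.05,0.39,0,0,0.01,-0.12,0.39,0,0,0.015,-0.2,0.39,0,0,0.02,-0.28,0.39,0,0,0.025,-0.35,0.39,0.005,0]

```text
t: 27.52
eef_pos: [495.3, 207.5, 228.7]
tcp_rot: [3.141, -0.0, 0.087]
ft_force: [0.9, 0.4, -2.6]
opening: 0.292
grip_force: 30.0
```

>>> servo_tool:
  moves: [0.01,-0.08,0,0.005,0,0.02,-0.17,0,0.009,0,0.03,-0.26,0,0.009,0,0.04,-0.35,0,0.009,0,0.05,-0.43,0,0.009,0,0.055,-0.5,0,0.009,0,0.055,-0.56,0,0.009,0,0.055,-0.6,0,0.009,0,0.055,-0.609,0,0.009,0,0.055,-0.609,0,0.009,0,0.055,-0.609,0,0.009,0,0.055,-0.609,0,0.009,0]

```text
t: 28.52
eef_pos: [517.7, -33.5, 228.1]
tcp_rot: [-3.142, -0.0, 0.116]
ft_force: [-0.4, 0.6, -1.9]
opening: 0.295
grip_force: 30.0
```

>>> servo_tool:
  moves: [0,-0.003,-0.06,0,0,0,-0.003,-0.14,0,0,0,-0.003,-0.22,0,0,0,-0.003,-0.29,0,0,0,-0.003,-0.33,0,0,0,-0.003,-0.36,0,0,0,-0.003,-0.372,0,0,0,-0.003,-0.378,0,0,0,-0.003,-0.382,0,0,0,-0.003,-0.385,0,0,0,-0.003,-0.387,0,0,0,-0.003,-0.387,0,0]

```text
t: 29.52
eef_pos: [518.3, -35.4, 74.7]
tcp_rot: [3.141, -0.002, 0.115]
ft_force: [-2.8, 2.2, 10.0]
opening: 0.298
grip_force: 30.0
```

>>> servo_tool:
  moves: [0,0,0.002,0,0.4,0,0,0.002,0,0.48,0,0,0.002,0,0.53,0,0,0.002,0,0.53,0,0,0.05,0,0.53,0,0,0.12,0,0.53,0,0,0.2,0,0.53,0,0,0.28,0,0.53,0,0,0.36,0,0.53,0,-0.08,0.38,0,0.53,0,-0.18,0.38,0,0.53,0,-0.28,0.38,0,0.53]

```text
t: 30.52
eef_pos: [518.0, -148.5, 226.3]
tcp_rot: [3.14, -0.002, 0.117]
ft_force: [0.1, -0.7, 0.3]
opening: 0.53
grip_force: 0.0
```

>>> servo_tool:
  moves: [-0.05,-0.1,0,0,0.53,-0.1,-0.2,0,0,0.53,-0.15,-0.3,0,0,0.53,-0.15,-0.3,0,0,0.53,-0.15,-0.3,0,0,0.53,-0.15,-0.3,0,0,0.53]

```text
t: 31.02
eef_pos: [457.7, -267.7, 225.0]
tcp_rot: [-3.141, 0.0, 0.114]
ft_force: [0.1, 0.5, 0.1]
opening: 0.53
grip_force: 0.0
```

```bash
python3 - <<'E'
from h import *
s=state();print(s["eef_pos"],s["opening"],s["t"])
for n in("scene","top"):
  p,d=read_camera(n);S=cloud(n,d);z=S[...,2];print(n)
  for lo,hi in((100,145),(124,145),(76,92)): blobs(S,(abs(S[...,0]-508)<90)&(S[...,1]<100)&(S[...,1]>-370)&(z>lo)&(z<hi))
  if n=="scene":cv2.imwrite("pics/s6.png",p)
E
```

```text
[ 457.72425565 -267.66665037  224.99528694] 0.530128166874932 31.0167
scene
px [283 166  21  35] n=544 c=(519.5,-34.8) 81x29 longaxis=6.9 z5/50/95 [103.5 133.5 137.3]
px [310 168  27  29] n=511 c=(509.8,32.8) 84x39 longaxis=6.8 z5/50/95 [103.1 117.1 119.5]
px [283 166  21  26] n=348 c=(519.5,-34.6) 81x28 longaxis=6.5 z5/50/95 [127.1 135.5 137.6]
px [310 181  26  24] n=152 c=(518.6,19.3) 88x35 longaxis=32.5 z5/50/95 [76.6 83.8 91.2]
px [283 186  21  24] n=121 c=(524.5,-45.0) 84x27 longaxis=27.5 z5/50/95 [77.1 84.5 91.3]
px [140 188  52  15] n=359 c=(474.9,-307.9) 107x23 longaxis=-79.0 z5/50/95 [77.2 82.4 84.8]
top
px [349 161  19  40] n=558 c=(515.2,-35.1) 80x29 longaxis=6.7 z5/50/95 [117.5 135.3 138.7]
px [315 167  23  40] n=671 c=(506.3,32.3) 80x38 longaxis=6.8 z5/50/95 [114.1 117.9 121.2]
px [349 161  19  39] n=517 c=(515.4,-35.3) 80x28 longaxis=6.7 z5/50/95 [132.  135.5 138.7]
```

View pics/s6.png

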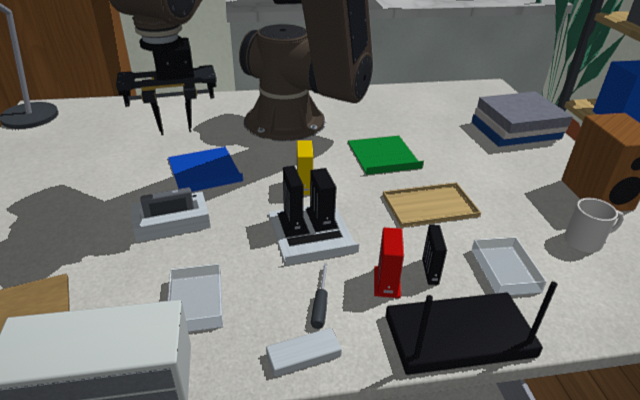

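The black drives are back in their bays at (292,190) and (322,195), about 1 mm from their starts. The bumper drive is in the dock at (170,205), and nothing else has moved.

```bash
python3 -c "
from cell import *
print(job_done())"
```

```text
the job is handed in; nothing more can be done
None
```

The job is handed in: the grey bumper drive is fully down in the dock's well and both black drives are back upright in their own bays, about 1 mm from where they started, with nothing else visibly moved; the hand-in call gave no verdict.

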